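# Brace the square seed jar and unscrew its tight cap

### The arm

A 6-joint arm with a two-finger parallel gripper is mounted at the origin on the work surface. World frame = base frame: x ahead of the robot, y to its left, z up, the work surface at z = 0. Lengths are in mm, angles in degrees, forces in N, time in s.
With the tool pointing down it reaches from about 425 to 950 mm from the base axis. Payload 3.5 kg.
Tool frame: the origin (TCP) lies on the mounting face of the last link; the fingertips stand 173 mm ahead of it and the grasp point (between the pads) lies 155 mm ahead of it (manip.grasp_offset is the distance from the TCP to the grasp point, in mm); z points along the fingers, y is the direction in which the jaws open and shut (so a half turn about z gives the same grasp; the last joint's range is limited). The gripper opens to 85 mm and grips with 20 to 120 N. Pads are 22 mm wide; open, the fingers measure 114 mm over their backs; the gripper's body (76 mm by 85 mm) begins 54 mm behind the grasp point. The pads swing forward as they close: fully open they stand 13 mm farther back than shut.
Start: joints at [-77.177, 16.404, 90.338, -0, 73.258, -8.594], TCP at [246.502, -628.366, 404.725] pointing down, gripper open.
Joint ranges: [-158.93, 158.93], [-51.34, 127.21], [12.03, 142.37], [-87.48, 267.48], [13.55, 161.25], [-162.69, 162.69]. Speed limits (degrees/s): [159.86, 159.86, 180, 180, 180, 180].

### API

Orientations are given as a 3x3 rotation matrix whose columns are the frame's x, y, z axes.
In Python, from workcell import manip, snapshot, get_calibration gives the robot as it stands.
- The arm moves only by the tool arm_command, never from a script. Its argument "rows" is a list of rows, each a list of 5 numbers: the finger opening in cm, from 0 to 8.54, then the shift along the tool's x, y, z in cm, then the turn about the tool's z in rad. A call has 1 to 10 rows; each row is the pose to reach, as a shift and turn from the pose commanded when the call began, along the tool's axes at that moment; what a row does not reach only later rows make up. A row lasts 1/8 s, in which the tool goes at most 62.5 mm and 10.7 degrees, less where a joint would pass 70% of its speed; a pose out of reach is approached as far as the arm can. A call with a gripper value outside its range is refused whole. The fingers move at their own pace and stop on an object; the grip force is fixed at half the most. Time passes only in rows, so rows that repeat a pose let the fingers close. It gives the time, the measured TCP pose, the force and the opening at its end, in the units of the state.
- manip.get_state(): the state, without advancing time (a new reading comes with each control period).
- snapshot(name): name is "scene" or "top"; returns the picture (384x512x3 uint8, blue, green, red); there is no depth.
- get_calibration(name): a dict with "K" (3x3 intrinsics, pixels), "T" (4x4, takes a point from camera to world coordinates). Camera axes: x right, y down, z forward; pixel columns grow to the right and rows downward; lengths in mm; the calibration is good to about 2 mm. A picture is of the moment at which its call begins. get_calibration takes no time and is no camera call.
- manip.job_done(): hands the job in, once; it reports no verdict.
The state is a dict: "time_s": time; "joints": joint angles; "qvel": joint speeds; "effort": joint torques, N m; "tcp_pos": TCP position; "tool_rot": TCP orientation; "force": force on the tool from outside, world axes, zero at the start; "wrist_torque": the same for the moment, N m; "gripper_width": finger opening in mm.
Only numpy, scipy, OpenCV 4.12 (cv2) and the standard library are available. Lean on these libraries where they do the work, as an engineer would, in place of code of your own. Each camera call takes 0.05 s, during which the arm holds its last target.

### The job

Lay the loose wooden batten flat in its row of pegs on the jar-opening board, alongside the square jar so that the jar cannot turn, and let go of it. Then unscrew the jar's tight cap anticlockwise with the jar staying braced and standing down on the board, and once the threads let go lift the cap clear and finish still holding it, level and just above the jar's mouth (no more than about 5 cm). Leave the other things on the counter where they are.

Things in the scene. Friction and masses are not known exactly. Their poses are not given: they have to be found in the camera images.
- board: Fixed plywood jar-opening board, 150 (its x) x 330 (its y) x 10 mm thick; origin at the centre of its underside, z up, x pointing away from the robot at yaw 0 (yaw within 0.3 rad). On top: one back peg at x = 65.5, y = 95 mm, with the jar just in front of it; and six upright pegs, alike, that form the batten's slot (see point slot).
- slot (a point): Centre of the batten's place, on the board's top (z = 10 mm); the board's axes; slot along y, 28 mm wide. Pegs 18 mm thick, 22 mm high, tops tapered to 8 mm. From here, mm: outer pegs at x = -23, y = -105 and 105; inner pegs at x = 23, y = -105 and 32; end pegs at x = 0, y = -150 and 150. The laid batten is centred here with its underside on the board.
- batten: Loose straight hardwood batten, 24 x 24 mm square, 260 mm long along its own y, 0.11 to 0.23 kg; origin at the centre of its underside, z up. It starts flat on the bare counter to the robot's right. Its ends are alike. Grip it across its middle.
- jar: Loose white square jar, 66 x 66 mm, body 80 mm high, shoulder to 88 mm, 0.28 to 0.46 kg; origin at the centre of its underside. It stands on the board about 48 mm (x) and 95 mm (y) from the slot's centre, square to it within 0.02 rad, its -x face beside the slot. With no batten laid it turns along with the cap; with it, it gives up to about 0.2 rad and is then held.
- mouth (a point): Centre of the jar's mouth: the top of the neck's rubber seal, on the jar's axis, 106 mm above the jar's underside. The cap hides it while screwed on. The seal pushes the cap up with about 40 N, and by 3 mm at most once it is free.
- cap: Loose round aluminium cap, diameter 60 mm, 19.5 high, 0.09 kg; a dark line on top lies along its +x; origin at the centre of its lower rim, seated 90.5 mm above the jar's underside. Seated, its x is 0.07 to 0.38 rad clockwise of the jar's x; three lugs let go at 0.85 to 1.25 rad anticlockwise of it (best 1.05; then a stop). Takes up to 0.7 N m: grip across with 40 to 80 N.
- pot: white ceramic flower pot, 104 mm wide, 95 tall; a bystander, to be left alone; origin at its underside
- clay_pot: small terracotta pot, 76 mm wide, 70 tall; a bystander, to be left alone; origin at its underside
- garden_fork: three-tined steel hand fork with wooden handle, 250 mm long, lying; a bystander, to be left alone; origin at its underside
- scoop: aluminium scoop, 210 mm long, 56 wide, lying; a bystander, to be left alone; origin at its underside
- round_jar: round amber glass jar, 68 mm wide, 100 tall, with a lid (not the jar to open); a bystander, to be left alone; origin at its underside
- tin: plain steel tin, 70 mm wide, 75 tall; a bystander, to be left alone; origin at its underside
Not all that is in view belongs to the job. What is meant by the cap is not purple, and is the larger of those in its own colour. What is shaped like the jar but purple or turquoise is not meant.

How it is judged:
By the outcome, as a careful person would: the job done as asked, in the order asked, and still so for the second after the job is handed in, while the arm keeps its last pose, push and grip.
It also fails if it takes over 54 s, if anything falls off the work surface, if the arm or the gripper's body presses on something with over 40 N, if the wrist force passes 120 N, or if a joint passes its speed limit or range.

## Working session

There is one attempt and no reset: what is moved stays moved. The work goes in short steps, Python scripts to look and compute and a tool call to move; the robot and the scene stay as the last step left them, time stands still between calls to the robot, and variables do not carry over. Pictures are saved under pics/ and viewed, and the job is handed in when it is done.

Besides the shell and the picture viewer there is one more tool, called after ">>>" as name([rows], argument=value, ...), one row to a line, values as JSON. arm_command: Moves the arm, as the interface text tells. Its arguments: {"type":"object","properties":{"rows":{"type":"array","items":{"type":"array","items":{"type":"number"}}}},"required":["rows"]}

```bash
ls; mkdir -p pics
python3 - <<'E'
from workcell import manip, snapshot, get_calibration
import cv2
for n in("scene","top"):
    im=snapshot(n); cv2.imwrite(f"pics/{n}0.png",im); cv2.imwrite(f"pics/{n}0b.png",cv2.resize(im,(800,600),interpolation=cv2.INTER_CUBIC))
    c=get_calibration(n); print(n,c["K"],c["T"])
print(manip.get_state())
E
```

```text
pics
scene [[498.78566785   0.         250.52061538]
 [  0.         498.78566785 195.5729802 ]
 [  0.           0.           1.        ]] [[-2.74773203e-02  6.31836542e-01 -7.74614472e-01  1.45933774e+03]
 [ 9.99338470e-01 -1.10614316e-03 -3.63510441e-02  1.09304238e+02]
 [-2.38247525e-02 -7.75100871e-01 -6.31388170e-01  8.99182094e+02]
 [ 0.00000000e+00  0.00000000e+00  0.00000000e+00  1.00000000e+00]]
top [[434.84936991   0.         265.38334973]
 [  0.         434.84936991 190.86518535]
 [  0.           0.           1.        ]] [[ 4.24964313e-03 -9.75340667e-01  2.20663825e-01  1.94250713e+02]
 [-9.99990856e-01 -4.03947637e-03  1.40366773e-03  4.69171293e+01]
 [-4.77687915e-04 -2.20667772e-01 -9.75348915e-01  1.48256183e+03]
 [ 0.00000000e+00  0.00000000e+00  0.00000000e+00  1.00000000e+00]]
{'time_s': 0.1, 'joints': array([-7.71788353e+01,  1.64502979e+01,  9.04151341e+01, -1.43696944e-04,
        7.32580177e+01, -8.59406913e+00]), 'qvel': array([-0.01648858, -0.04351994, -0.15878777,  0.00751836, -0.00164454,
       -0.01623291]), 'effort': array([ 1.49052732e-03, -4.07289040e+01, -2.93699849e+01, -1.08866918e-04,
        3.37820100e-03,  1.74717798e-05]), 'tcp_pos': array([ 246.43856317, -628.16106582,  403.45584482]), 'tool_rot': array([[ 9.30958581e-01,  3.65124484e-01, -4.80466485e-04],
       [ 3.65124661e-01, -9.30956267e-01,  2.10034830e-03],
       [ 3.19595305e-04, -2.13076744e-03, -9.99997679e-01]]), 'force': array([-0.11367003,  0.3138261 , -0.1187716 ]), 'wrist_torque': array([-0.01723266, -0.05858713, -0.00628526]), 'gripper_width': 85.65837055752539}
```

View pics/scene0b.png

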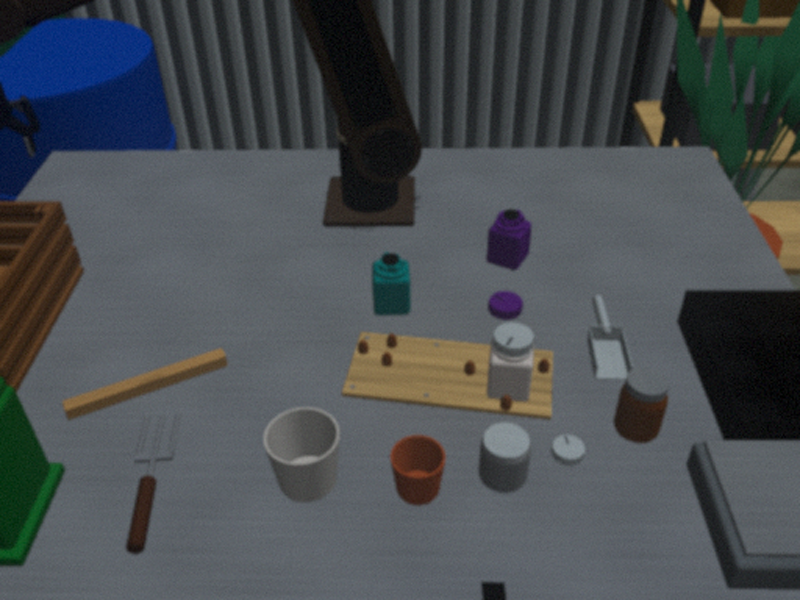

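View pics/top0b.png

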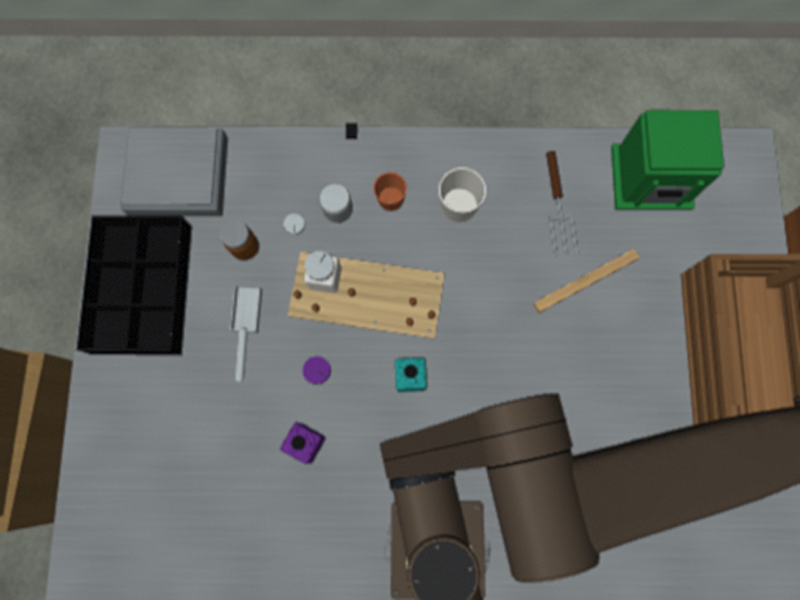

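The white square jar wears an aluminium cap with a dark line (scene 512,340; top 320,265). A smaller loose aluminium cap lies at scene 568,448, top 294,223. The purple cap is at scene 505,305. The purple and turquoise jars are decoys. I take the cap on the white jar as the one meant, since it is the larger silver one. Next, enlarged crops to confirm that and to measure.

Run:
```python
import cv2
t=cv2.imread("pics/top0.png"); s=cv2.imread("pics/scene0.png")
def crop(im,x0,y0,w,h,f,name):
    c=cv2.resize(im[y0:y0+h,x0:x0+w],None,fx=f,fy=f,interpolation=cv2.INTER_CUBIC)
    c=cv2.convertScaleAbs(c,alpha=1.3)
    for i in range(0,w,10): cv2.putText(c,str(x0+i),(int(i*f),8),0,.3,(0,255,255),1); cv2.line(c,(int(i*f),10),(int(i*f),14),(0,255,255),1)
    for i in range(0,h,10): cv2.putText(c,str(y0+i),(0,int(i*f)),0,.3,(0,255,255),1)
    cv2.imwrite(name,c)
crop(t,175,130,115,90,6.9,"pics/c_board.png")
crop(t,335,150,85,60,8,"pics/c_bat.png")
crop(s,215,200,150,80,5.3,"pics/c_sboard.png")
```

```text
(no output)
```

View pics/c_board.png

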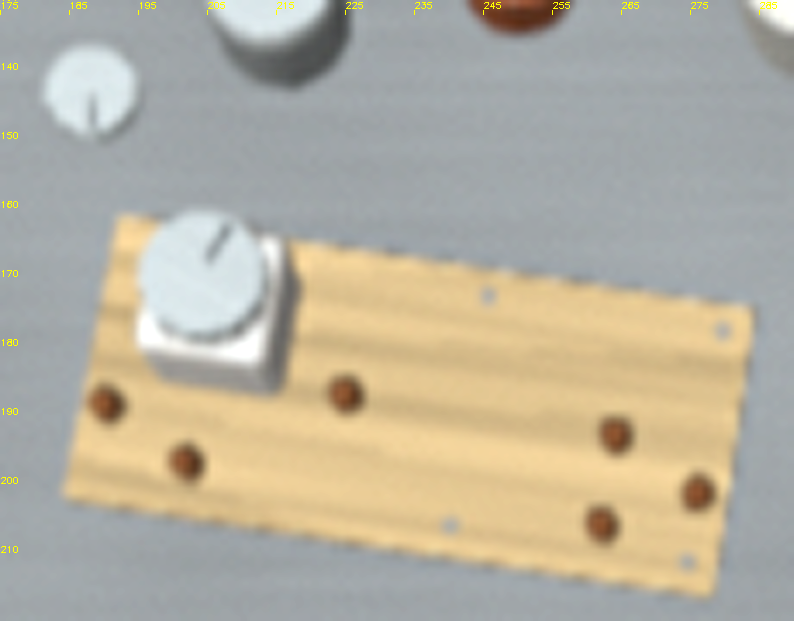

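View pics/c_bat.png

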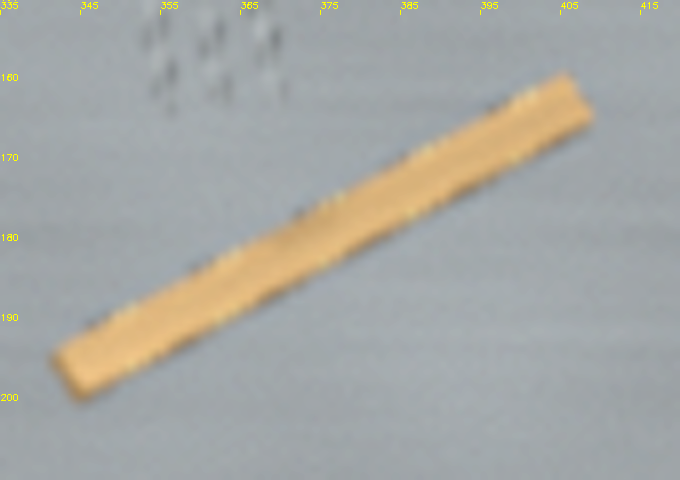

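View pics/c_sboard.png

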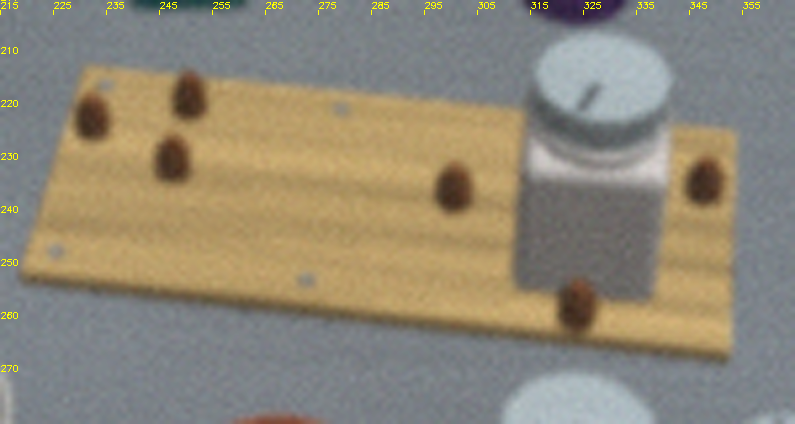

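```bash
cat > h.py <<'E'
import numpy as np, cv2
from workcell import get_calibration
from scipy.optimize import minimize
C={n:get_calibration(n) for n in("scene","top")}
def proj(n,P):
    K,T=C[n]["K"],C[n]["T"]; p=(np.asarray(P,float)-T[:3,3])@T[:3,:3]; q=p@K.T; return q[:,:2]/q[:,2:]
def unproj(n,uv,z):
    K,T=C[n]["K"],C[n]["T"]; d=T[:3,:3]@np.linalg.inv(K)@np.array([uv[0],uv[1],1.]); s=(z-T[2,3])/d[2]; return T[:3,3]+s*d
def Rz(a): c,s=np.cos(a),np.sin(a); return np.array([[c,-s,0],[s,c,0],[0,0,1.]])
def box(lx,ly,z0,z1,x,y,a):
    P=np.array([[i*lx/2,j*ly/2,z] for i in(-1,1) for j in(-1,1) for z in(z0,z1)]); return P@Rz(a).T+[x,y,0]
def render(n,P):
    S=4; q=proj(n,P); h=cv2.convexHull(((q+.5)*S*16).astype(np.int32).reshape(-1,1,2))
    m=np.zeros((384*S,512*S),np.uint8); cv2.fillConvexPoly(m,h,255,shift=4); return cv2.resize(m,(512,384),interpolation=cv2.INTER_AREA)/255.
def fit(mask,lx,ly,z0,z1,x0,cams=("scene","top"),pose=None):
    f=lambda v:sum(np.abs(render(n,box(lx,ly,z0,z1,v[0],v[1],v[2]/200)) - mask[n]).sum() for n in cams)
    x0=np.array([x0[0],x0[1],x0[2]*200])
    r=minimize(f,x0,method="Nelder-Mead",options=dict(initial_simplex=np.vstack([x0]+[x0+d for d in np.eye(3)*12]),xatol=.05,fatol=.05))
    return np.r_[r.x[:2],r.x[2]/200],r.fun
E
python3 - <<'E'
from h import *
im={n:cv2.imread(f"pics/{n}0.png") for n in C}
# initial
b0=[unproj("top",(335+a/8,150+b/8),24) for a,b in((70,376),(580,94))]
print("batten ends",b0)
k0=[unproj("top",(175+a/6.9,130+b/6.9),10) for a,b in((119,215),(754,307),(713,597),(65,495))]
print("corners",k0,[np.linalg.norm(k0[i]-k0[(i+1)%4]) for i in range(4)])
pe=dict(top=[(175+a/6.9-.4,130+b/6.9-.4) for a,b in((107,403),(186,463),(346,394),(616,435),(698,493),(602,525))],
 scene=[(215+a/5.3-.4,200+b/5.3-.4) for a,b in ((705,181),(454,188),(173,158),(93,117),(190,95),(578,305))])
def wood(n):
    h=cv2.cvtColor(im[n],cv2.COLOR_BGR2HSV); return ((h[...,0]>8)&(h[...,0]<30)&(h[...,1]>70)).astype(np.uint8)
def comp(n,pt,close=0):
    m=wood(n)
    if close: m=cv2.morphologyEx(m,cv2.MORPH_CLOSE,np.ones((close,close)))
    _,l=cv2.connectedComponents(m); return l==l[int(pt[1]),int(pt[0])]
c=(b0[0]+b0[1])/2; d=b0[1]-b0[0]; a=np.arctan2(-d[0],d[1]); 
a=(a+np.pi/2)%np.pi-np.pi/2
print(c,a)
mk={n:comp(n,proj(n,[c])[0]).astype(float) for n in C}
print({n:mk[n].sum() for n in C})
for cams in (("scene",),("top",),("scene","top")): print("batten",cams,fit(mk,24,260,0,24,[c[0],c[1],a],cams))
kc=np.mean(k0,0); ya=k0[0]-k0[1]; ba=np.arctan2(-ya[0],ya[1])
mk={}
for n in C:
    m=comp(n,proj(n,[kc])[0]).astype(np.uint8); 
    pts=np.argwhere(m)[:,::-1].astype(np.int32); h=cv2.convexHull(pts); mm=np.zeros((384,512),np.uint8); cv2.fillConvexPoly(mm,h,1); mk[n]=mm.astype(float); print(n,m.sum(),mm.sum())
for cams in (("scene",),("top",),("scene","top")): print("board",cams,fit(mk,150,330,0,10,[kc[0],kc[1],ba],cams))
for n in C:
    for p in pe[n]: print(n,np.round(unproj(n,p,21),1))
E
```

```text
batten ends [array([ 503.78993988, -219.69111901,   24.        ]), array([ 630.50935228, -446.7055294 ,   24.        ])]
corners [array([633.74808031, 307.42703596,  10.        ]), array([586.45846401, -16.86771047,  10.        ]), array([437.46348811,   4.28482291,  10.        ]), array([487.75321234, 328.41485758,  10.        ])] [np.float64(327.7245647984626), np.float64(150.48897804518145), np.float64(328.0081336420116), np.float64(147.4957291886667)]
[ 567.14964608 -333.19832421   24.        ] 0.5091168846237935
{'scene': np.float64(1282.0), 'top': np.float64(499.0)}
batten ('scene',) (array([ 5.66223130e+02, -3.35339131e+02,  4.96037066e-01]), np.float64(189.43529411764706))
batten ('top',) (array([ 5.71296571e+02, -3.33472830e+02,  5.04053626e-01]), np.float64(79.9843137254902))
batten ('scene', 'top') (array([ 5.69184641e+02, -3.34649950e+02,  4.93114995e-01]), np.float64(340.6549019607843))
scene 4501 5611
top 3345 4001
board ('scene',) (array([ 5.34060507e+02,  1.57190684e+02, -1.52087960e-01]), np.float64(131.20784313725488))
board ('top',) (array([ 5.38298075e+02,  1.57895171e+02, -1.48215358e-01]), np.float64(87.47450980392156))
board ('scene', 'top') (array([ 5.36142323e+02,  1.57478090e+02, -1.45089546e-01]), np.float64(334.0470588235295))
scene [535.4 309.   21. ]
scene [540.5 189.2  21. ]
scene [519.8  54.1  21. ]
scene [490.3  13.5  21. ]
scene [473.9  61.1  21. ]
scene [617.1 241.6  21. ]
top [534.  308.9  21. ]
top [503.4 268.2  21. ]
top [539.1 189.4  21. ]
top [518.6  54.2  21. ]
top [489.3  13.3  21. ]
top [472.9  60.9  21. ]
```

Run:
```python
from h import *
obs={"end+":[(535.4,309),(534,308.9)],"in+":[(540.5,189.2),(539.1,189.4)],"in-":[(519.8,54.1),(518.6,54.2)],"end-":[(490.3,13.5),(489.3,13.3)],"out-":[(473.9,61.1),(472.9,60.9)],"out+":[(503.4,268.2)]}
loc={"end+":(0,150),"in+":(23,32),"in-":(23,-105),"end-":(0,-150),"out-":(-23,-105),"out+":(-23,105)}
A=np.array([loc[k] for k in obs],float);B=np.array([np.mean(obs[k],0) for k in obs])
ca,cb=A.mean(0),B.mean(0); H=(A-ca).T@(B-cb); a=np.arctan2(H[0,1]-H[1,0],H[0,0]+H[1,1]); R=Rz(a)[:2,:2]; t=cb-R@ca
print("slot",t,a,"res",np.round((A@R.T+t)-B,1).tolist())
print("back peg pred from board x65.5: slotx", R.T@(np.array([617.1,241.6])-t))
j=R@[48,95]+t; print("jar",j)
# cap top circle
im={n:cv2.imread(f"pics/{n}0.png") for n in C}
for n,ctr in (("top",(203.7,169.2)),("scene",(328,214.5))): print(n,unproj(n,ctr,120), "pred px",proj(n,[[j[0],j[1],120]]))
p=[unproj("top",(175+a_/6.9,130+b_/6.9),120) for a_,b_ in((208,262),(230,226))]; d=p[1]-p[0]; print("line yaw top",np.arctan2(d[1],d[0]),p)
p=[unproj("scene",(215+a_/5.3,200+b_/5.3),120) for a_,b_ in((599,86),(582,108))]; d=p[1]-p[0]; print("line yaw scene",np.arctan2(d[1],d[0]),p)
```

```text
slot [511.84923685 161.19956011] -0.148426868058966 res [[-0.7, 0.6], [-0.5, 0.1], [-0.1, -0.2], [-0.1, -0.6], [0.2, -0.2], [1.2, 0.2]]
back peg pred from board x65.5: slotx [92.20370821 95.08117622]
jar [573.37030966 248.05667035]
top [573.86658836 249.6206136  120.        ] pred px [[204.17580125 169.34920366]]
scene [574.14748706 248.65417982 120.        ] pred px [[327.71402543 214.28145011]]
line yaw top -0.505064649682393 [array([578.02918087, 245.06938547, 120.        ]), array([595.72109945, 235.28757733, 120.        ])]
line yaw scene -0.542408791254796 [array([580.26094099, 248.13333071, 120.        ]), array([594.76845577, 239.38952573, 120.        ])]
```

```bash
cat > mv.py <<'E'
# plan helper: commanded pose kept by hand: x,y,z,yaw(deg of tool y)
import sys,numpy as np
v=[float(a) for a in sys.argv[1:]]
x,y,z,t=v[:4]; X,Y,Z,W=v[4:8]
a=np.radians(t); ty=np.array([np.cos(a),np.sin(a)]); tx=np.array([-np.sin(a),np.cos(a)])  # tool x: z down => x = y x z
tx=np.array([np.sin(a)*-1,np.cos(a)])
d=np.array([X-x,Y-y])
print("cm x %.3f y %.3f z %.3f turn %.4f"%(d@tx/10,d@ty/10,(z-Z)/10,-np.radians(W-t)))
E
python3 mv.py 246.502 -628.366 404.725 -68.583 568.5 -334.5 300 28.7
```

```text
cm x 40.707 y -15.600 z 10.473 turn -1.6979
```

>>> arm_command([
  [8.5,3,-1.2,0.8,-0.12],
  [8.5,7,-2.7,1.8,-0.29],
  [8.5,11.5,-4.4,3,-0.47],
  [8.5,16,-6.1,4.1,-0.65],
  [8.5,20.5,-7.9,5.3,-0.83],
  [8.5,25,-9.6,6.4,-1.01],
  [8.5,29.5,-11.3,7.6,-1.19],
  [8.5,34,-13,8.7,-1.37],
  [8.5,38,-14.6,9.8,-1.55],
  [8.5,40.7,-15.6,10.5,-1.7],
])

```text
time_s: 1.35
tcp_pos: [569.4, -332.6, 298.3]
tool_rot: [[-0.488, 0.873, -0.002], [0.873, 0.488, 0.001], [0.002, -0.001, -1.0]]
force: [0.8, -0.4, -0.1]
gripper_width: 85.0
```

Run:
```python
from h import *
from workcell import snapshot,manip
s=manip.get_state(); print(s["tcp_pos"],s["tool_rot"],s["force"],s["joints"],s["time_s"])
im=snapshot("top"); cv2.imwrite("pics/t1.png",im)
c=cv2.resize(im[130:230,300:433],(798,600),interpolation=cv2.INTER_CUBIC); cv2.imwrite("pics/t1c.png",c)
im=snapshot("scene"); cv2.imwrite("pics/s1.png",im)
c=cv2.resize(im[150:300,20:220],(800,600),interpolation=cv2.INTER_CUBIC); cv2.imwrite("pics/s1c.png",c)
```

```text
[ 569.41553967 -332.61484404  298.25289136] [[-4.87900331e-01  8.72897878e-01 -1.60054893e-03]
 [ 8.72896858e-01  4.87902498e-01  1.49263525e-03]
 [ 2.08382996e-03 -6.68856903e-04 -9.99997605e-01]] [ 0.84972653 -0.40124644 -0.08596684] [-3.90929024e+01  2.02187826e+01  9.71922636e+01  9.61863898e-03
  6.27140568e+01 -6.83001003e+01] 1.35
```

View pics/s1c.png

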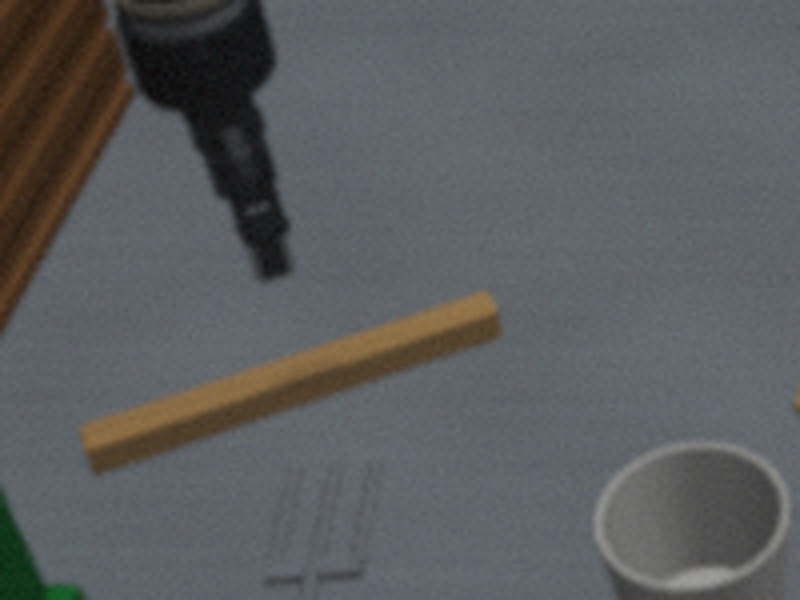

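>>> arm_command([
  [8.5,0,0,3,0],
  [8.5,0,0,7,0],
  [8.5,0,0,10.5,0],
  [8.5,0,0,12,0],
  [5,0,0,12,0],
  [2,0,0,12,0],
  [0,0,0,12,0],
  [0,0,0,12,0],
  [0,0,0,12,0],
  [0,0,0,12,0],
])

```text
time_s: 2.7
tcp_pos: [569.2, -335.1, 181.8]
tool_rot: [[-0.482, 0.876, 0.003], [0.876, 0.482, -0.002], [-0.003, 0.001, -1.0]]
force: [-0.2, 0.4, 5.2]
gripper_width: 22.4
```

>>> arm_command([
  [0,0,0,-1,0],
  [0,0,0,-3,0],
  [0,0,0,-6,0],
  [0,0,0,-9,0],
  [0,0,0,-12,0],
  [0,0,0,-12,0],
])

```text
time_s: 3.45
tcp_pos: [569.2, -335.1, 304.2]
tool_rot: [[-0.482, 0.876, 0.006], [0.876, 0.482, -0.005], [-0.007, 0.003, -1.0]]
force: [-0.1, -0.0, -1.8]
gripper_width: 22.3
```

Run:
```python
from h import *
from workcell import snapshot,manip
s=manip.get_state(); print(s["tcp_pos"],s["force"],s["wrist_torque"],s["time_s"],s["gripper_width"])
im=snapshot("scene"); cv2.imwrite("pics/s2.png",im)
c=cv2.resize(im[100:250,20:220],(800,600),interpolation=cv2.INTER_CUBIC); cv2.imwrite("pics/s2c.png",c)
```

```text
[ 569.17119222 -335.0512411   304.17467263] [-0.10140596 -0.04875979 -1.79844664] [-0.02576645 -0.02277827  0.04228829] 3.45 22.27875253192679
```

View pics/s2c.png

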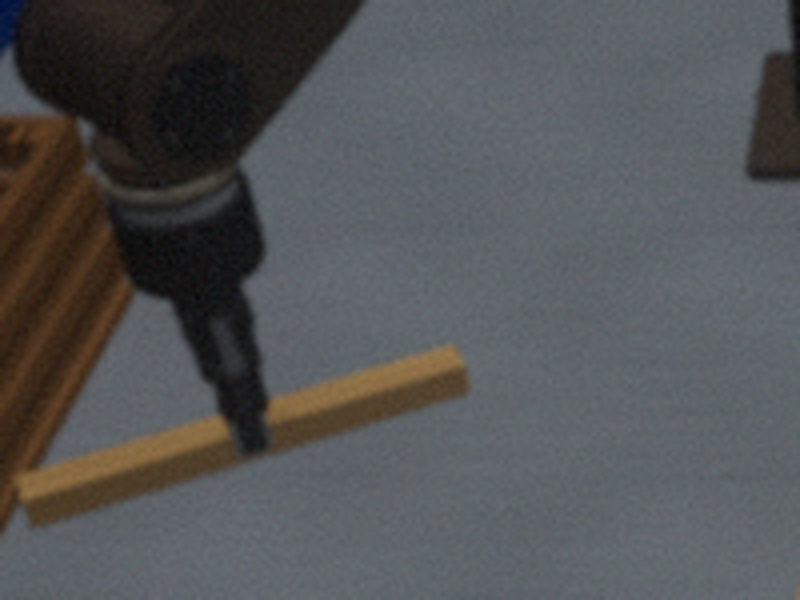

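```bash
python3 mv.py 569.2 -335.1 304 28.82 511.8 161.2 340 -8.5
```

```text
cm x 46.250 y 18.896 z -3.600 turn 0.6514
```

>>> arm_command([
  [0,2,0.8,-2,0.02],
  [0,6,2.5,-3,0.09],
  [0,11,4.5,-3.6,0.15],
  [0,16,6.5,-3.6,0.22],
  [0,21,8.6,-3.6,0.3],
  [0,26,10.6,-3.6,0.37],
  [0,31,12.7,-3.6,0.44],
  [0,36.5,14.9,-3.6,0.51],
  [0,42,17.2,-3.6,0.58],
  [0,46.2,18.9,-3.6,0.65],
])

```text
time_s: 4.75
tcp_pos: [510.0, 163.5, 333.7]
tool_rot: [[0.148, 0.989, -0.004], [0.989, -0.148, -0.0], [-0.001, -0.003, -1.0]]
force: [-0.4, -0.4, -1.3]
gripper_width: 22.4
```

>>> arm_command([
  [0,0,0,0,0],
  [0,0,0,0,0],
])

```text
time_s: 5.0
tcp_pos: [510.9, 161.1, 334.3]
tool_rot: [[0.146, 0.989, -0.003], [0.989, -0.146, -0.001], [-0.001, -0.002, -1.0]]
force: [-0.7, -0.5, -1.0]
gripper_width: 22.4
```

Run:
```python
from h import *
from workcell import snapshot,manip
s=manip.get_state(); print(s["tcp_pos"],s["tool_rot"],s["force"],s["wrist_torque"],s["time_s"],s["gripper_width"])
for n,b in (("scene",(150,300,180,380)),("top",(110,230,160,320))):
    im=snapshot(n); cv2.imwrite(f"pics/{n}3.png",im)
    c=cv2.resize(im[b[0]:b[1],b[2]:b[3]],(800,600),interpolation=cv2.INTER_CUBIC); cv2.imwrite(f"pics/{n}3c.png",c)
```

```text
[510.91583011 161.14732029 334.2903643 ] [[ 1.45570263e-01  9.89344665e-01 -2.53626860e-03]
 [ 9.89347264e-01 -1.45572631e-01 -7.74379540e-04]
 [-1.13533956e-03 -2.39652377e-03 -9.99996484e-01]] [-0.65861074 -0.54836924 -1.04361664] [ 0.00201483 -0.00406841  0.03165246] 5.0 22.399911384012114
```

View pics/scene3c.png

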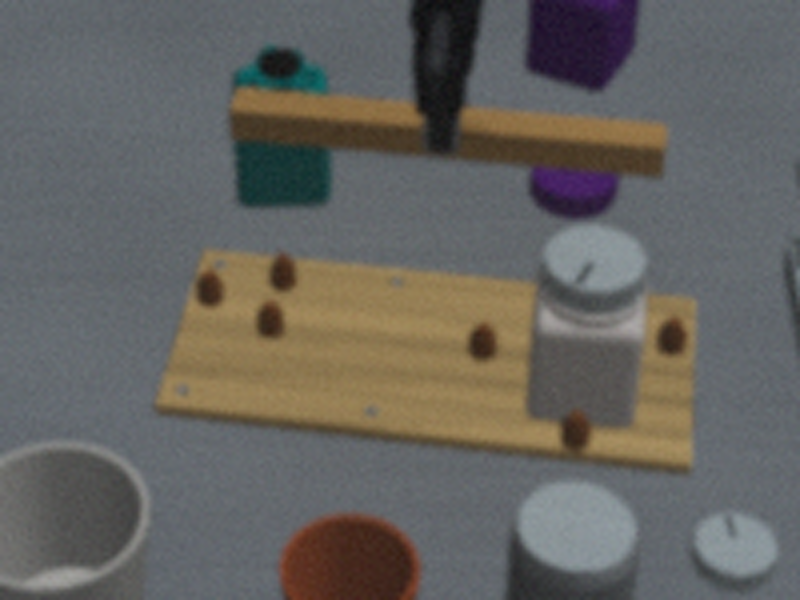

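View pics/top3c.png

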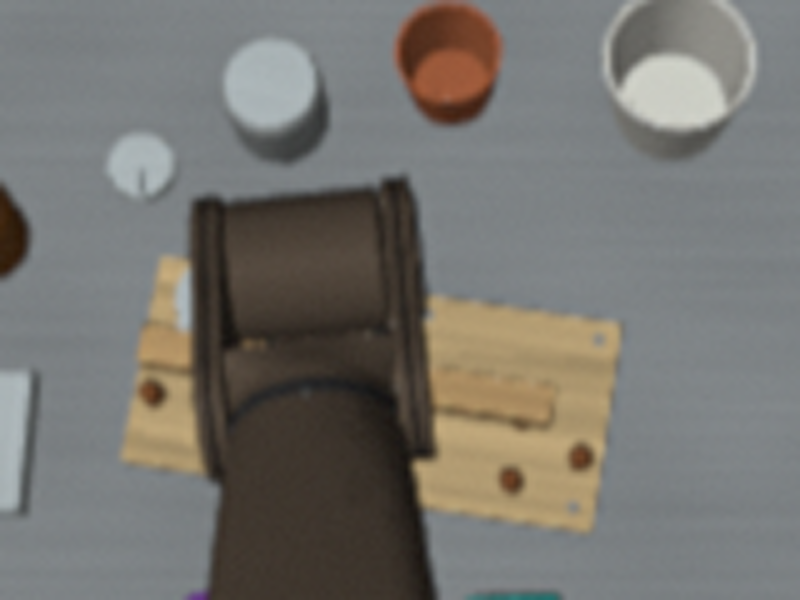

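```bash
python3 - <<'E'
from h import *
B=box(24,260,152.5,176.5,510.9,161.1,-.1465)
for n,b,f in(("scene",(180,150),4),("top",(160,110),5)): print(n,np.round((proj(n,B)+.5-b)*f).astype(int).tolist())
E
python3 mv.py 510.9 161.1 334.3 -8.37 511.8 161.2 200 -8.5
```

```text
scene [[235, 120], [233, 88], [661, 157], [665, 125], [227, 143], [226, 112], [660, 182], [664, 150]]
top [[553, 430], [553, 422], [144, 370], [138, 361], [558, 394], [559, 385], [151, 333], [145, 324]]
cm x 0.023 y 0.088 z 13.430 turn 0.0023
```

>>> arm_command([
  [0,0,0.05,2,0],
  [0,0,0.05,5,0],
  [0,0,0.05,8,0],
  [0,0,0.05,10,0],
  [0,0,0.05,11.3,0],
  [0,0,0.05,11.3,0],
])

```text
time_s: 5.85
tcp_pos: [511.7, 160.5, 221.8]
tool_rot: [[0.148, 0.989, -0.002], [0.989, -0.148, -0.0], [-0.001, -0.002, -1.0]]
force: [1.0, -0.2, -1.8]
gripper_width: 22.7
```

Underside is now about 40 mm up, just above the peg tops. I'll check once before inserting.

Run:
```python
from h import *
from workcell import snapshot,manip
for n,b in (("scene",(180,280,210,343)),):
    im=snapshot(n); cv2.imwrite(f"pics/{n}4.png",im)
    c=cv2.resize(im[180:285,215:355],(800,600),interpolation=cv2.INTER_CUBIC); cv2.imwrite(f"pics/{n}4c.png",c)
```

```text
(no output)
```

View pics/scene4c.png

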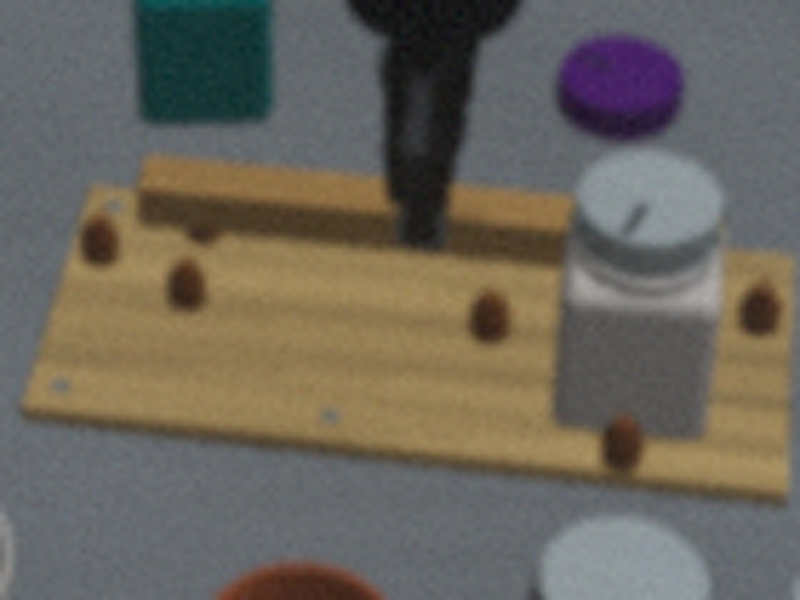

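>>> arm_command([
  [0,0,0,0.5,0],
  [0,0,0,1,0],
  [0,0,0,1.5,0],
  [0,0,0,2,0],
  [0,0,0,2.4,0],
  [0,0,0,2.7,0],
  [0,0,0,2.9,0],
  [0,0,0,2.9,0],
])

```text
time_s: 6.9
tcp_pos: [511.8, 161.3, 193.6]
tool_rot: [[0.146, 0.989, -0.0], [0.989, -0.146, 0.0], [-0.0, -0.0, -1.0]]
force: [-0.4, -0.1, -0.8]
gripper_width: 22.3
```

>>> arm_command([
  [0,0,0,0.1,0],
  [0,0,0,0.2,0],
  [0,0,0,0.25,0],
  [0,0,0,0.25,0],
])

```text
time_s: 7.4
tcp_pos: [512.0, 161.3, 191.8]
tool_rot: [[0.146, 0.989, 0.0], [0.989, -0.146, -0.0], [-0.0, 0.0, -1.0]]
force: [-1.6, 1.0, 4.7]
gripper_width: 22.3
```

>>> arm_command([
  [3.5,0,0,0,0],
  [5,0,0,0,0],
  [6,0,0,0,0],
  [6,0,0,-0.5,0],
  [6,0,0,-2,0],
  [6,0,0,-5,0],
  [7,0,0,-9,0],
  [8.5,0,0,-13,0],
  [8.5,0,0,-16,0],
  [8.5,0,0,-16,0],
])

```text
time_s: 8.65
tcp_pos: [512.6, 161.4, 355.7]
tool_rot: [[0.146, 0.989, 0.008], [0.989, -0.146, 0.001], [0.002, 0.008, -1.0]]
force: [-0.1, -0.0, -1.2]
gripper_width: 85.2
```

Run:
```python
from h import *
from workcell import snapshot,manip
for n,b in (("scene",(180,280,210,343)),):
    im=snapshot(n); cv2.imwrite(f"pics/{n}5.png",im)
    c=cv2.resize(im[180:285,215:355],(800,600),interpolation=cv2.INTER_CUBIC); cv2.imwrite(f"pics/{n}5c.png",c)
B=box(24,260,10,34,511.8,161.3,-.148)
print(np.round((proj("scene",B)+.5-(215,180))*5.714).astype(int).tolist())
```

```text
[[148, 245], [146, 206], [715, 303], [720, 263], [138, 280], [136, 241], [713, 340], [718, 300]]
```

View pics/scene5c.png

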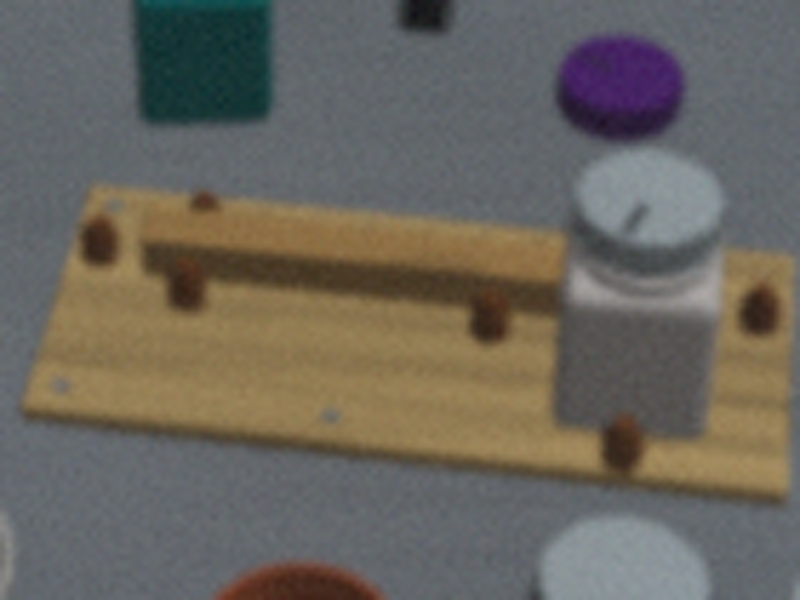

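```bash
python3 mv.py 512.2 161.4 355.0 -8.4 573.8 248.8 325 -40
```

```text
cm x 9.546 y 4.817 z 3.000 turn 0.5515
```

>>> arm_command([
  [8.5,1.5,0.8,0.5,0.09],
  [8.5,4,2,1.2,0.2],
  [8.5,6.5,3.3,2,0.33],
  [8.5,8.5,4.3,2.7,0.45],
  [8.5,9.55,4.8,3,0.55],
  [8.5,9.55,4.8,3,0.55],
  [8.5,9.55,4.8,3,0.55],
])

```text
time_s: 9.57
tcp_pos: [572.8, 248.4, 320.2]
tool_rot: [[0.641, 0.768, -0.002], [0.768, -0.641, -0.001], [-0.002, -0.001, -1.0]]
force: [0.4, 0.3, 0.9]
gripper_width: 85.1
```

Run:
```python
from h import *
from workcell import snapshot,manip
s=manip.get_state(); print(s["tcp_pos"],s["tool_rot"],s["force"],s["joints"])
im=snapshot("scene"); cv2.imwrite(f"pics/scene6.png",im)
c=cv2.resize(im[130:280,240:440],(800,600),interpolation=cv2.INTER_CUBIC); cv2.imwrite(f"pics/scene6c.png",c)
```

```text
[572.83152041 248.37927926 320.18170981] [[ 6.40848368e-01  7.67664775e-01 -2.04007997e-03]
 [ 7.67665322e-01 -6.40850609e-01 -6.71087089e-04]
 [-1.82255641e-03 -1.13603358e-03 -9.99997694e-01]] [0.37460363 0.33543078 0.86012933] [ 1.41425276e+01  1.47133444e+01  1.01651006e+02 -9.72783220e-03
  6.37583900e+01  5.40020863e+01]
```

View pics/scene6c.png

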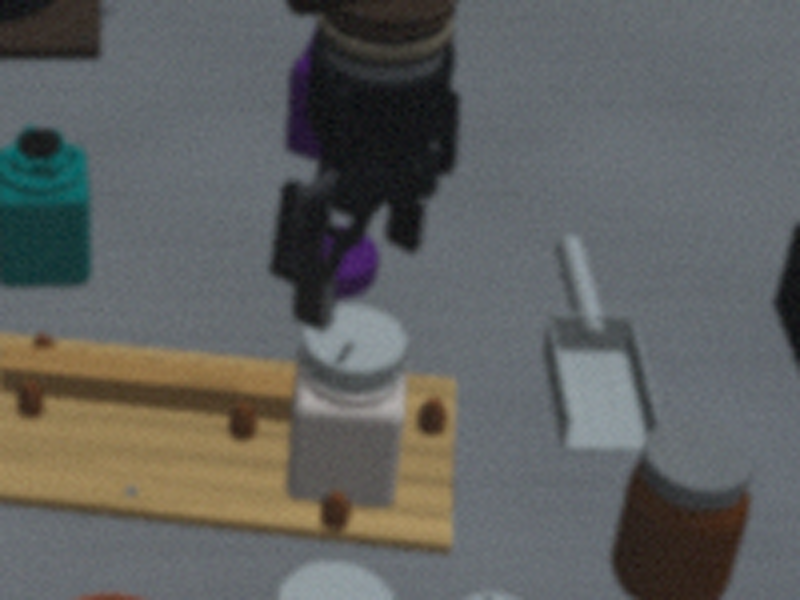

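>>> arm_command([
  [8.5,0.08,0.04,1,0],
  [8.5,0.08,0.04,2.5,0],
  [8.5,0.08,0.04,4,0],
  [8.5,0.08,0.04,4.7,0],
  [8.5,0.08,0.04,4.9,0],
  [8.5,0.08,0.04,4.9,0],
])

```text
time_s: 10.38
tcp_pos: [574.2, 249.1, 272.4]
tool_rot: [[0.642, 0.767, 0.0], [0.767, -0.642, 0.0], [0.0, 0.0, -1.0]]
force: [0.7, 0.3, -0.1]
gripper_width: 84.7
```

Run:
```python
from h import *
from workcell import snapshot,manip
im=snapshot("scene"); cv2.imwrite(f"pics/scene7.png",im)
c=cv2.resize(im[170:260,270:390],(800,600),interpolation=cv2.INTER_CUBIC); cv2.imwrite(f"pics/scene7c.png",c)
```

```text
(no output)
```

View pics/scene7c.png

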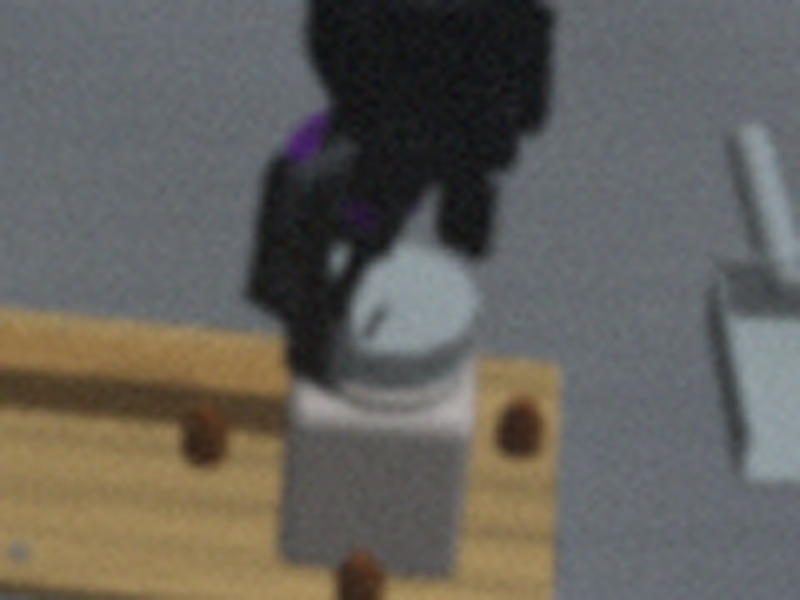

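Fingers straddle the cap. Closing now.

>>> arm_command([
  [7,0,0,0,0],
  [6,0,0,0,0],
  [5,0,0,0,0],
  [4,0,0,0,0],
  [4,0,0,0,0],
  [4,0,0,0,0],
])

```text
time_s: 11.18
tcp_pos: [574.5, 249.1, 273.4]
tool_rot: [[0.642, 0.767, 0.002], [0.767, -0.642, -0.0], [0.001, 0.001, -1.0]]
force: [-0.8, -1.7, 4.3]
gripper_width: 58.0
```

Run:
```python
from h import *
from workcell import snapshot,manip
s=manip.get_state(); print(s["force"],s["wrist_torque"],s["gripper_width"])
im=snapshot("scene"); cv2.imwrite(f"pics/scene8.png",im)
c=cv2.resize(im[170:260,270:390],(800,600),interpolation=cv2.INTER_CUBIC); cv2.imwrite(f"pics/scene8c.png",c)
```

```text
[-0.83332345 -1.70784609  4.25870738] [-0.20027438  0.18259158  0.01699173] 57.99389888149894
```

View pics/scene8c.png

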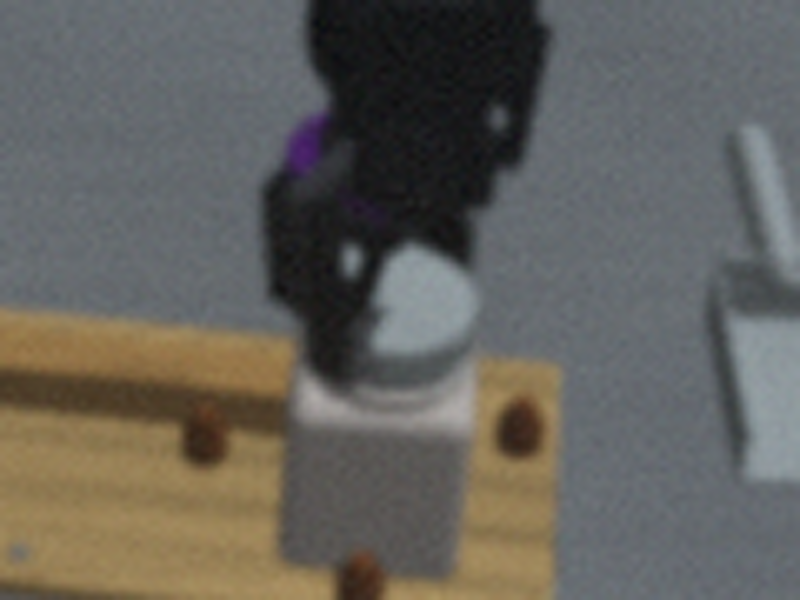

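>>> arm_command([
  [4,0,0,0,-0.04],
  [4,0,0,0,-0.1],
  [4,0,0,0,-0.17],
  [4,0,0,0,-0.24],
  [4,0,0,0,-0.32],
  [4,0,0,0,-0.4],
  [4,0,0,0,-0.48],
  [4,0,0,0,-0.5],
])

```text
time_s: 12.22
tcp_pos: [574.5, 249.1, 273.4]
tool_rot: [[0.197, 0.98, 0.001], [0.98, -0.197, 0.001], [0.001, 0.001, -1.0]]
force: [-1.6, -1.9, 5.1]
gripper_width: 58.1
```

```bash
cat > look.py <<'E'
import sys
from h import *
from workcell import snapshot,manip
s=manip.get_state(); print(s["time_s"],s["tcp_pos"].round(1),"yaw",np.degrees(np.arctan2(s["tool_rot"][1,1],s["tool_rot"][0,1])).round(2),"F",s["force"].round(1),"M",s["wrist_torque"].round(2),s["gripper_width"].round(1),"q6",s["joints"][5])
im=snapshot("scene"); cv2.imwrite(f"pics/scene{sys.argv[1]}.png",im)
c=cv2.resize(im[170:275,260:400],(800,600),interpolation=cv2.INTER_CUBIC); cv2.imwrite(f"pics/scene{sys.argv[1]}c.png",c)
E
python3 look.py 9
```

```text
Traceback (most recent call last):
  File "look.py", line 4, in <module>
    s=manip.get_state(); print(s["time_s"],s["tcp_pos"].round(1),"yaw",np.degrees(np.arctan2(s["tool_rot"][1,1],s["tool_rot"][0,1])).round(2),"F",s["force"].round(1),"M",s["wrist_torque"].round(2),s["gripper_width"].round(1),"q6",s["joints"][5])
                                                                                                                                                                                                     ^^^^^^^^^^^^^^^^^^^^^^^^
AttributeError: 'float' object has no attribute 'round'
```

```bash
sed -i 's/s\["gripper_width"\].round(1)/s["gripper_width"]/' look.py; python3 look.py 9
```

```text
12.225 [574.5 249.1 273.4] yaw -11.37 F [-1.6 -1.9  5.1] M [-0.19  0.21 -0.62] 58.06851583323341 q6 25.508412191697385
```

View pics/scene9c.png

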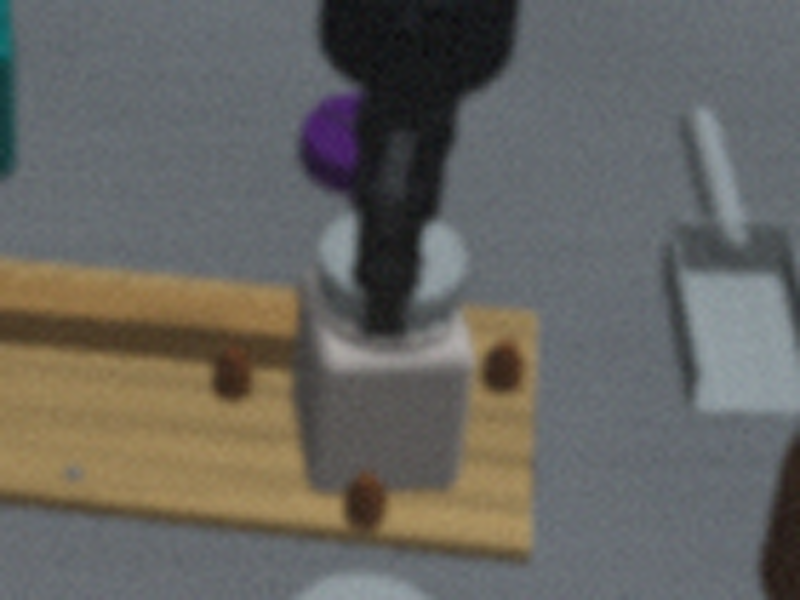

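>>> arm_command([
  [4,0,0,0,-0.04],
  [4,0,0,0,-0.12],
  [4,0,0,0,-0.2],
  [4,0,0,0,-0.28],
  [4,0,0,0,-0.36],
  [4,0,0,0,-0.44],
  [4,0,0,0,-0.52],
  [4,0,0,0,-0.6],
  [4,0,0,0,-0.7],
  [4,0,0,0,-0.7],
])

```text
time_s: 13.52
tcp_pos: [574.3, 249.4, 273.5]
tool_rot: [[-0.483, 0.876, 0.001], [0.876, 0.483, 0.001], [0.0, 0.001, -1.0]]
force: [-1.5, -0.1, 6.7]
gripper_width: 58.3
```

```bash
python3 look.py 10
```

```text
13.525 [574.3 249.4 273.5] yaw 28.86 F [-1.5 -0.1  6.7] M [0.04 0.31 0.13] 58.25609825011975 q6 -14.691411903166848
```

View pics/scene10c.png

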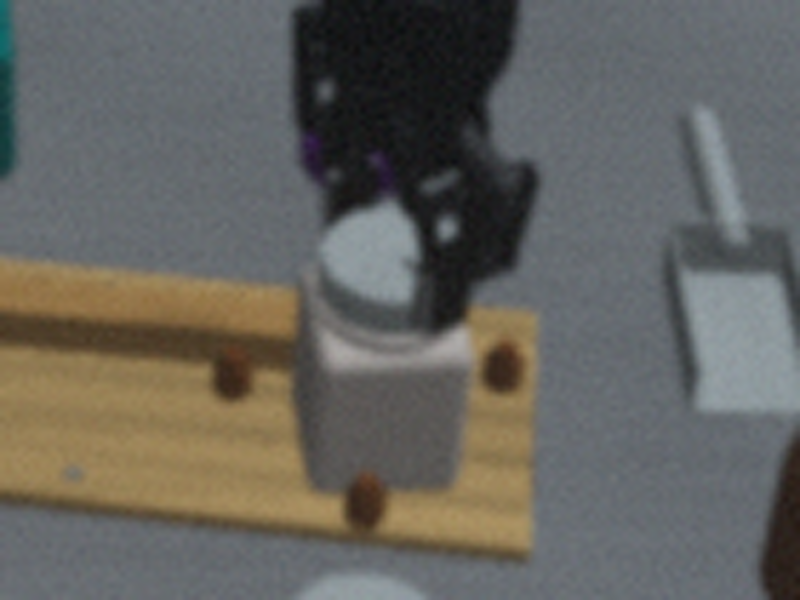

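Run:
```python
from h import *
for yaw in (-.148,-.05,0,.05,.1):
    print(yaw,np.round((proj("scene",box(66,66,10,90,573.5,248.5,yaw))+.5-(260,170))*5.714).astype(int).tolist())
im=cv2.imread("pics/scene10.png"); c=cv2.resize(im[215:265,305:350],None,fx=12,fy=12,interpolation=cv2.INTER_CUBIC); c=cv2.convertScaleAbs(c,alpha=1.5); cv2.imwrite("pics/j10.png",c)
for yaw in (-.05,0,.05,.1):print(yaw,np.round((proj("scene",box(66,66,10,90,573.5,248.5,yaw))+.5-(305,215))*12).astype(int).tolist())
```

```text
-0.148 [[302, 386], [312, 251], [452, 401], [468, 266], [290, 492], [300, 356], [445, 509], [462, 372]]
-0.05 [[295, 390], [305, 255], [444, 396], [460, 260], [297, 498], [308, 361], [453, 504], [470, 367]]
0 [[291, 393], [301, 258], [440, 393], [456, 258], [301, 500], [312, 364], [457, 501], [474, 365]]
0.05 [[288, 395], [297, 260], [436, 390], [452, 255], [306, 503], [316, 367], [460, 498], [478, 362]]
0.1 [[285, 398], [294, 263], [432, 388], [447, 253], [310, 506], [321, 370], [463, 495], [481, 359]]
-0.05 [[79, 279], [100, -4], [393, 291], [427, 7], [84, 505], [106, 219], [412, 518], [448, 231]]
0 [[72, 285], [92, 1], [385, 285], [418, 1], [93, 511], [115, 225], [419, 512], [456, 226]]
0.05 [[65, 290], [85, 7], [376, 280], [409, -4], [102, 517], [124, 231], [426, 506], [463, 220]]
0.1 [[58, 296], [78, 13], [367, 275], [399, -9], [111, 522], [134, 236], [433, 500], [470, 213]]
```

View pics/j10.png

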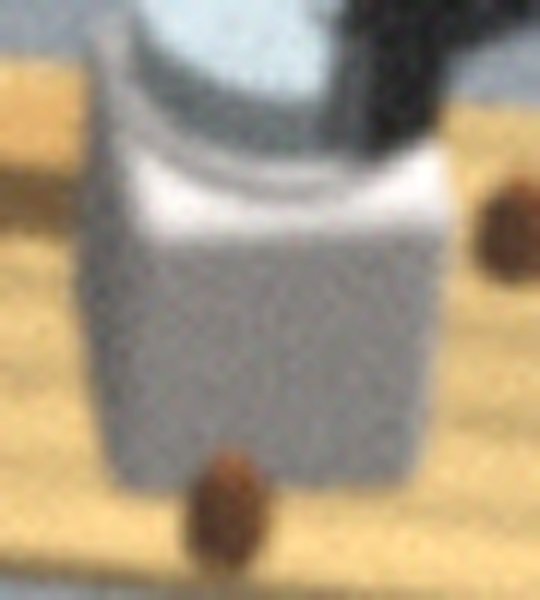

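>>> arm_command([
  [4,0,0,0,-0.06],
  [4,0,0,0,-0.14],
  [4,0,0,0,-0.22],
  [4,0,0,0,-0.3],
  [4,0,0,0,-0.37],
  [4,0,0,0,-0.4],
  [4,0,0,0,-0.4],
  [4,0,0,0,-0.4],
])

```text
time_s: 14.58
tcp_pos: [574.7, 249.9, 276.0]
tool_rot: [[-0.785, 0.619, 0.002], [0.619, 0.785, 0.002], [-0.001, 0.003, -1.0]]
force: [-4.9, -0.6, 13.7]
gripper_width: 58.3
```

```bash
python3 look.py 11
```

```text
14.575 [574.7 249.9 276. ] yaw 51.73 F [-4.9 -0.6 13.7] M [-0.11  0.89 -0.08] 58.30489869395761 q6 -37.551300854262735
```

View pics/scene11c.png

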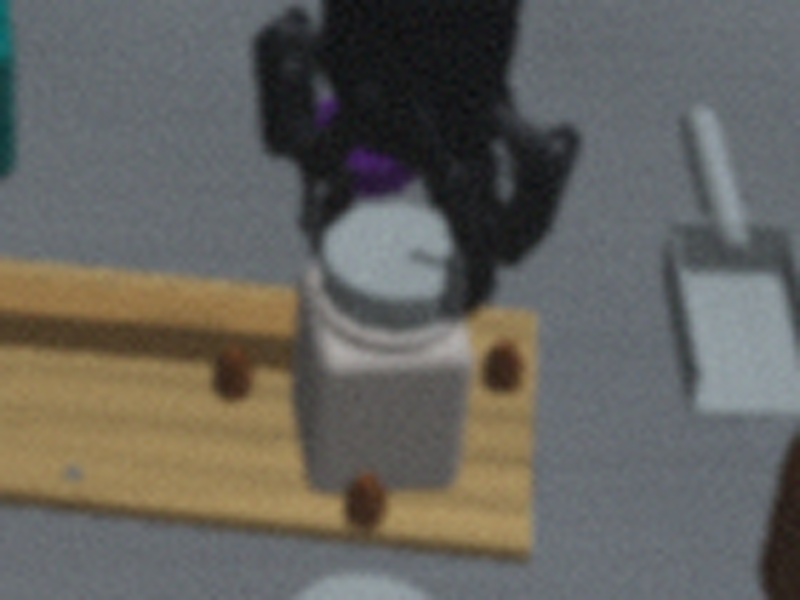

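Run:
```python
from h import *
p=[unproj("scene",(260+a/5.714-.4,170+b/5.714-.4),122.5) for a,b in((413,254),(447,265))]; d=p[1]-p[0]; print(np.arctan2(d[1],d[0]),p)
```

```text
1.0935982997685982 [array([575.39571616, 257.40489356, 122.5       ]), array([582.19214841, 270.54940876, 122.5       ])]
```

>>> arm_command([
  [4,0,0,-0.1,0],
  [4,0,0,-0.2,0],
  [4,0,0,-0.3,0],
  [4,0,0,-0.4,0],
  [4,0,0,-0.5,0],
  [4,0,0,-0.6,0],
  [4,0,0,-0.6,0],
])

```text
time_s: 15.5
tcp_pos: [573.8, 248.8, 277.3]
tool_rot: [[-0.785, 0.619, -0.002], [0.619, 0.785, -0.001], [0.001, -0.002, -1.0]]
force: [0.1, -0.0, -1.4]
gripper_width: 58.1
```

```bash
python3 look.py 12
```

```text
15.5 [573.8 248.8 277.3] yaw 51.73 F [ 0.1 -0.  -1.4] M [ 0.06  0.02 -0.01] 58.089503073513555 q6 -37.562301770372535
```

View pics/scene12c.png

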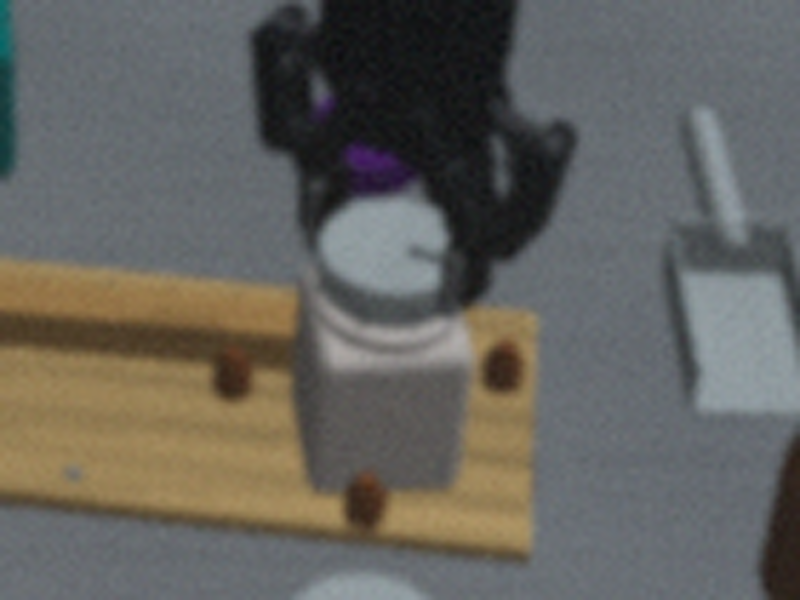

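The line's yaw is 1.09 rad (1.06 relative to the jar), and the force has dropped to roughly the cap's weight. The cap is free and the jar is still down, so I'll lift.

>>> arm_command([
  [4,0,0,-0.2,0],
  [4,0,0,-0.5,0],
  [4,0,0,-0.9,0],
  [4,0,0,-1.4,0],
  [4,0,0,-2,0],
  [4,0,0,-2.6,0],
  [4,0,0,-3,0],
  [4,0,0,-3.3,0],
  [4,0,0,-3.3,0],
  [4,0,0,-3.3,0],
])

```text
time_s: 16.8
tcp_pos: [574.0, 249.1, 311.0]
tool_rot: [[-0.785, 0.619, -0.0], [0.619, 0.785, -0.0], [0.0, -0.0, -1.0]]
force: [-0.3, 0.4, -0.6]
gripper_width: 58.5
```

```bash
python3 look.py 13
python3 - <<'E'
from h import *
from workcell import snapshot
im=snapshot("top"); cv2.imwrite("pics/top13.png",im); cv2.imwrite("pics/scene13b.png",cv2.resize(cv2.imread("pics/scene13.png"),(800,600)))
E
```

```text
16.8 [574.  249.1 311. ] yaw 51.74 F [-0.3  0.4 -0.6] M [-0.01 -0.02  0.01] 58.46001175231864 q6 -37.56050980185597
```

View pics/scene13c.png

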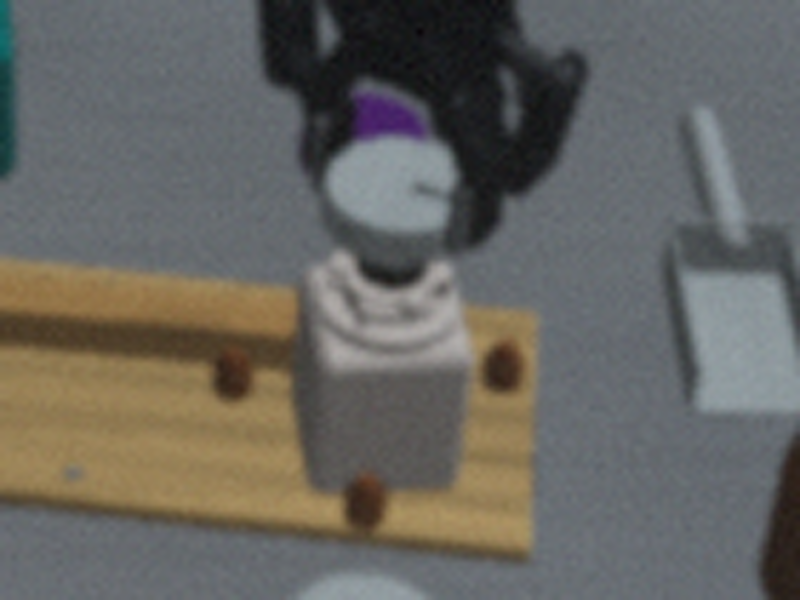

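View pics/scene13b.png

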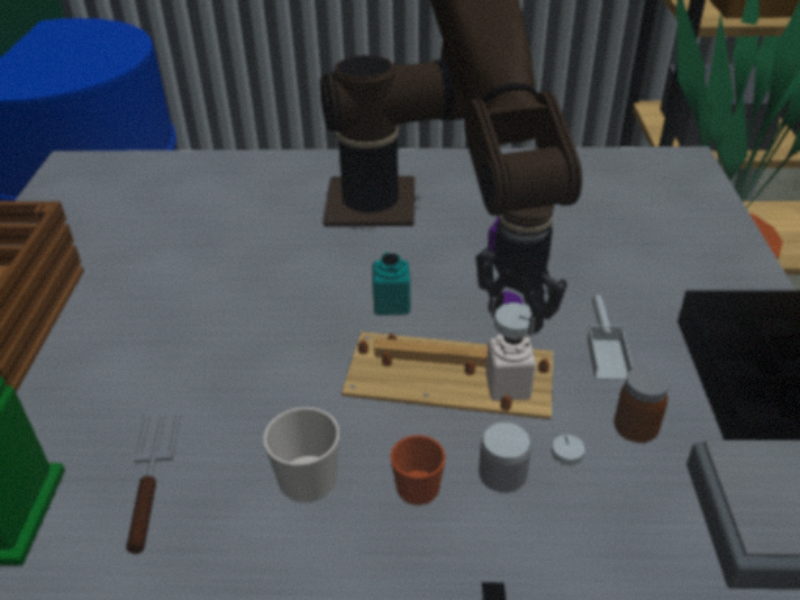

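```bash
python3 -c "
from workcell import manip
print(manip.job_done())"
```

```text
the job is handed in; nothing more can be done
None
```

The job is handed in. It finished at 16.8 s of the 54 s allowed, and I saw no sign of failure in my last checks.

- **Batten:** I laid it flat between its pegs, with its ends within about 2 mm of where they should be, and let go. It touched the board at about 5 N. In the last picture it is still in its slot.
- **Unscrewing:** I turned the cap 1.6 rad anticlockwise. The jar gave about 0.18 rad and then stayed held against the batten. The largest wrist moment I read about the turning axis was 0.62 N m. The threads let go with the cap's line at about 1.06 rad from the jar's x. At that point the seal pushed the gripper up about 2.5 mm, with a vertical force of 13.7 N.
- **Last checks:** The cap is still gripped at 58 mm, level, with its rim about 22 mm above the mouth. The vertical force reading is about the weight of the cap. The jar stands on the board, and nothing else on the counter looks moved.

**What I did not measure closely:** I took the cap's height from the arm's position, not from a separate camera measurement. The jar may have slid a few millimetres toward the batten, so the cap may be that far off the mouth's axis.

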